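Set the optical cell in the colorimeter bench and clamp it

ROBOT

A 6-joint arm with a two-finger parallel gripper is mounted at the origin on the work surface. World frame = base frame: x ahead of the robot, y to its left, z up, the work surface at z = 0. Lengths are in m, angles in degrees, forces in N, time in s.
With the tool pointing down it reaches from about 0.35 to 0.875 m from the base axis. Payload 4.2 kg.
Tool frame: the origin (TCP) lies on the front face of the gripper's body, between the roots of the fingers; the fingertips stand finger_overhang ahead of it and the grasp point (between the pads) lies 51 mm ahead of it (finger_overhang is the distance from the TCP to the fingertips, in m); z points along the fingers, y is the line along which they close (so a half turn about z gives the same grasp; the last joint's range is limited). The gripper opens to 87 mm and grips with 3 to 60 N. Pads are 19 mm wide; open, the fingers measure 117 mm over their backs; the gripper's body (75 mm by 190 mm) begins 51 mm behind the grasp point.
Start: joints at [-60.069, 22.042, 0.453, 0, -68.411, -14.817], TCP at [0.163, -0.603, 0.292] pointing down, gripper open.
Joint ranges: [-179.83, 179.83], [-69.29, 118.12], [-61.27, 80.66], [-181.25, 117.63], [-171.15, -9.14], [-177.46, 177.46]. Speed limits (degrees/s): [159.86, 159.86, 180, 180, 180, 180].

INTERFACE

Orientations are given as a 3x3 rotation matrix whose columns are the frame's x, y, z axes.
In Python, from station import sense, capture, camera_model, finish_job, finger_overhang gives the robot as it stands. The module is installed in compiled form; this text tells all that it offers.
- The arm moves only by the tool jog_arm, never from a script. Its argument "rows" is a list that holds one entry, the list of rows, each a list of 4 numbers: the shift along the tool's x, y, z in m, then the turn about the tool's z in rad. A call has 1 to 20 rows; each row shifts and turns the commanded pose from where the row before left it, along the tool's axes as they then stand; what a row does not reach is not made up. A row lasts 1/8 s, in which the tool goes at most 62.5 mm and 10.7 degrees, less where a joint would pass 70% of its speed; a pose out of reach is approached as far as the arm can. A call is refused whole if a number of a shift passes 0.0625 or a number of a turn 0.188, either way. A call with a gripper value outside its range is refused whole. "claw" is the opening, from 0 (shut) to 1 (fully open), set as the call begins (left out, the last holds). The fingers move at their own pace and stop on an object; the grip force is fixed at half the most. Time passes only in rows, so rows that do not move let the fingers close. It gives the time, the measured TCP pose, the force, the opening and the grip force at its end, in the units of the state.
- sense(): the state, without advancing time (a new reading comes with each control period).
- capture(name): name is "scene" or "top" or "wrist"; returns the picture (400x640x3 uint8, red, green, blue); there is no depth.
- camera_model(name): a dict with "fovy" (degrees; the focal length in pixels is half the picture's height over the tangent of half this angle, whatever the lens; pixels are square), "cx", "cy" (the principal point, pixels), "eye" and "rotation" of the camera in the world. Camera axes: x right, y down, z forward; pixel columns grow to the right and rows downward; lengths in m; the calibration is good to about 2 mm. A picture is of the moment at which its call begins: read the wrist's pose just before it. camera_model takes no time and is no camera call; for the wrist camera it gives the pose at the moment of the call.
- finish_job(): hands the job in; it is judged then, once.
The state is a dict: "time_s": time; "joints": joint angles; "joint_velocities": joint speeds; "effort": joint torques, N m; "tcp_pos": TCP position; "ee_rot": TCP orientation; "wrist_force": force on the tool from outside, world axes, zero at the start; "moment": the same for the moment, N m; "gripper_width": opening from 0.0 (shut) to 1.0 (fully open); "gripper_force": force on a finger pad.
Only numpy, scipy, OpenCV 4.12 (cv2) and the standard library are available. Lean on these libraries where they do the work, as an engineer would, in place of code of your own. Each camera call takes 0.05 s, during which the arm holds its last target. There are 200 camera calls.

TASK

Put the amber optical cell into the seat of the open colorimeter, standing upright on the seat floor, turned so that its two clear faces look at the lamp and the detector. Then slide the green-posted jaw forward until the cell is snug between the jaw and the black back stop, without forcing it, and let go. Do not drop or tip the cell, and leave the beaker, the bottle and the slide box where they are.

Things in the scene. Friction and masses are not known exactly. Their poses are not given: they have to be found in the camera images.
- cell_center (a point): Loose optical cell, about 0.4 kg: square body 60 x 60 x 95 mm with an amber block inside, two opposite clear glass faces (looking along its +y and -y), two opposite black sides (+x, -x), black base and cap, orange grip bar on top. Total height 137 mm; this point is on its vertical axis, 68.5 mm above its underside. Either clear face may look at the lamp.
- cell: The same cell: origin at the centre of its underside, same axes. It starts upright on the table, turned well away from the light path. Its orange grip bar stands on the middle of the cap: 20 mm thick along the cell's x, 50 mm long along its y, from 95 to 137 mm above the underside. Grip it from above across its thickness.
- seat (a point): Centre of the seat floor, 12 mm above the table. Its y axis is the light path (lamp on +y, detector on -y), z is up, x points to the black back stop, whose face is at x = 30 mm (58 mm wide, 45 mm high). Two lips 14 mm high with inner faces at y = 33 and -33 mm bound the seat from x = -45 to 30 mm. A cell touching the back stop is centred on this point in x.
- bench: The fixed colorimeter: white base plate 340 mm (y) by 130 mm (x, from -50 to 80 mm) with a tongue 120 mm wide back to x = -160 mm, 12 mm thick; origin on the table below the seat's centre, axes as the seat's. Blue lamp housing centred at y = 135 mm, grey detector housing at y = -135 mm, each 75 mm (x) by 60 mm (y), top 117 mm above the table, each with a black lens tube reaching in to 83 mm from the centre.
- jaw: Aluminium jaw that slides only along the seat's x axis, 36 mm in all, with about 2 N of friction, and stays where it is left. Sliding the cell along with it takes up to 8 N more, a firm stop far more. It starts fully back or up to 8 mm forward, so at first the seat is 22 to 30 mm too long. Origin at table height below the middle of its pushing face; axes as the seat's; the face looks to +x.
- jaw_face (a point): Centre of the jaw's pushing face (50 mm wide, 43 mm high), 22.5 mm above the seat floor. Fully back it is at x = -60 mm of the seat; snug on a cell that touches the back stop it is at x = -30 mm.
- jaw_post (a point): Point on the axis of the green post that stands on the jaw's slide plate, 62 mm behind the pushing face (towards -x of the seat), 20 mm below the post's top. The post is 18 mm (x) by 24 mm (y) and reaches from 21 to 86 mm above the table. Grip it from above across y, or push it from behind.
- beaker_center (a point): Bystander: loose glass beaker, 72 mm across, 85 mm high, open upward; this point is half-way up its axis.
- reagent_center (a point): Bystander: loose amber bottle with black cap, 60 mm across, 130 mm high; this point is half-way up.
- slidebox_center (a point): Bystander: loose blue slide box 90 x 170 x 32 mm (long along its y) lying flat; this point is its centre.
There are look-alikes about, which are no part of the job. What is shaped like the cell but purple is not meant.

How it is judged:
By the outcome, as a careful person would: the job done as asked, in the order asked, and still so for the second after the job is handed in, with the robot touching nothing.
It also fails if it takes over 58 s, if anything falls off the work surface, if the arm or the gripper's body presses on something with over 40 N, if the wrist force passes 120 N, or if a joint passes its speed limit or range.

## Working session

There is one attempt and no reset: what is moved stays moved. The work goes in short steps, Python scripts to look and compute and a tool call to move; the robot and the scene stay as the last step left them, time stands still between calls to the robot, and variables do not carry over. Pictures are saved under pics/ and viewed, at most 10 in all, crops included, and the job is handed in when it is done.

Besides the shell and the picture viewer there is one more tool, called after "Call:" in YAML: its name, and indented under it one key for each argument. jog_arm: Moves the arm, as the interface text tells. Its arguments: {"type":"object","properties":{"rows":{"type":"array"},"claw":{"type":"number"}},"required":["rows"]}

```bash
mkdir -p pics; cat > h.py <<'E'
import numpy as np, cv2
from station import sense, capture, camera_model, finish_job, finger_overhang
def K(m,h=400):
    f=h/2/np.tan(np.radians(m["fovy"])/2); return f
def ray(m,u,v):
    f=K(m); d=np.array([(u-m["cx"])/f,(v-m["cy"])/f,1.]); return np.array(m["eye"]),np.array(m["rotation"])@d
def onz(m,u,v,z):
    e,d=ray(m,u,v); return e+d*(z-e[2])/d[2]
def proj(m,p):
    c=np.array(m["rotation"]).T@(np.array(p)-m["eye"]); return K(m)*c[:2]/c[2]+[m["cx"],m["cy"]]
def save(n,im): cv2.imwrite("pics/"+n+".png",im[:,:,::-1])
E
python3 - <<'E'
from h import *
print(finger_overhang, sense())
ims=[]
for n in("scene","top"):
    m=camera_model(n);print(n,m)
    im=capture(n);np.save(n,im);save(n,im)
E
```

```text
0.0697 {'time_s': 0.0, 'joints': array([-6.00683704e+01,  2.20927775e+01,  3.77795924e-01, -2.95576950e-02,
       -6.84096933e+01, -1.48154930e+01]), 'joint_velocities': array([ 0.05425819, -0.00174236,  0.02009921,  0.03915329,  0.02992442,
        0.04104808]), 'effort': array([ 1.90193721e-03, -3.90665495e+01,  1.87404388e+01,  4.21988636e+00,
        1.09681115e-02, -1.86301318e-04]), 'tcp_pos': array([ 0.16288054, -0.60293093,  0.29112316]), 'ee_rot': array([[-9.65448815e-01, -2.60591897e-01, -6.70015702e-04],
       [-2.60592742e-01,  9.65446481e-01,  2.12506231e-03],
       [ 9.30902823e-05,  2.22624012e-03, -9.99997518e-01]]), 'wrist_force': array([ 0.01688469, -0.53081219, -0.67977164]), 'moment': array([ 0.02655855,  0.00998868, -0.01229936]), 'gripper_force': 0.0, 'gripper_width': 1.001497445791399}
scene {'fovy': 49.78790181205656, 'cx': 322.6340110516263, 'cy': 202.40592059558625, 'eye': array([1.27225986, 0.16564596, 0.94497073]), 'rotation': array([[-0.27140541,  0.71631547, -0.64283065],
       [ 0.96245434,  0.19883016, -0.18479237],
       [-0.00455552, -0.66884879, -0.74338452]])}
top {'fovy': 46.98693119694523, 'cx': 327.295049854148, 'cy': 200.64426313191683, 'eye': array([ 0.25896055, -0.06843539,  1.54529068]), 'rotation': array([[-0.00763656, -0.98795655,  0.15454303],
       [-0.9995967 ,  0.01176927,  0.02584429],
       [-0.02735189, -0.15428334, -0.98764798]])}
```

View pics/top.png

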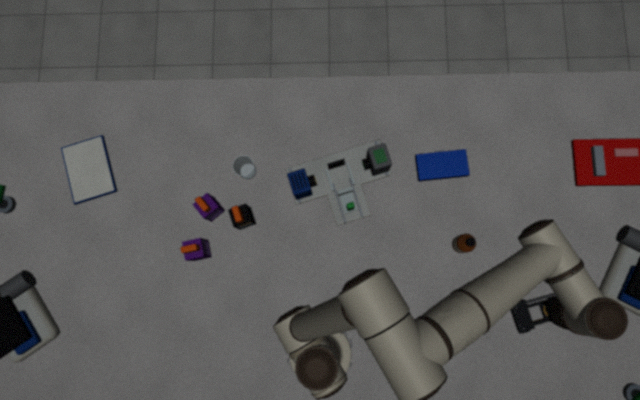

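View pics/scene.png

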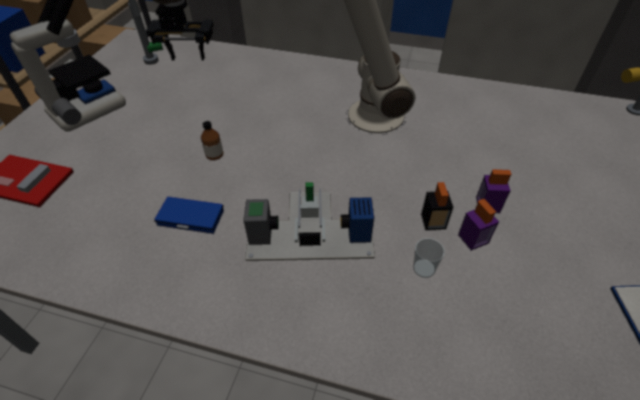

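Candidates for the cell: the black one with an amber face, top (242,216) / scene (437,208). Two purple look-alikes are at top (208,206) / scene (479,228) and top (196,249) / scene (493,190). The description picks the black/amber one, so I'll check it and the bench in a close crop.

```bash
python3 - <<'E'
from h import *
a=np.load("top.npy")[140:265,175:400];b=np.load("scene.npy")[160:285,230:530]
A=cv2.resize(a,None,fx=2.6,fy=2.6,interpolation=2);B=cv2.resize(b,None,fx=2.6,fy=2.3,interpolation=2)
W=np.zeros((A.shape[0]+B.shape[0],780,3),np.uint8);W[:A.shape[0],:A.shape[1]]=A;W[A.shape[0]:,:B.shape[1]]=B
W=np.clip(W*1.8,0,255).astype(np.uint8);print(W.shape);W=W[:600];save("crop1",W)
for n in("top","scene"):
    im=np.load(n+".npy");m=camera_model(n);h=cv2.cvtColor(im,cv2.COLOR_RGB2HSV)
    for nm,lo,hi in(("orange",(3,170,110),(14,255,255)),("green",(50,90,30),(85,255,255)),("blue",(105,120,40),(122,255,255))):
        k,l,s,c=cv2.connectedComponentsWithStats(cv2.inRange(h,lo,hi))
        for i in range(1,k):
            if s[i][4]>12: print(n,nm,s[i],c[i].round(1),onz(m,*c[i],{"orange":.137,"green":.086,"blue":.117}[nm]).round(3))
E
```

```text
(613, 780, 3)
top orange [196 197  11  13  63] [200.9 203.3] [0.476 0.363 0.137]
top orange [233 207   8  14  64] [236.2 213.4] [0.443 0.251 0.137]
top orange [181 245  15   7  71] [188. 248.] [0.337 0.398 0.137]
top green [373 149  14  15 138] [379.6 155.5] [ 0.634 -0.201  0.086]
top green [  0 185   4  13  32] [  0.9 190.2] [0.535 1.043 0.086]
top green [347 202   7   8  43] [350.  205.7] [ 0.47  -0.103  0.086]
top blue [ 416  150   53   31 1336] [441.9 164.7] [ 0.593 -0.394  0.117]
top blue [288 169  23  27 401] [299.  181.8] [0.544 0.058 0.117]
top blue [621 293  19  16 150] [630.5 300.5] [ 0.17  -0.935  0.117]
top blue [ 15 311  23  43 247] [ 26.4 339.6] [0.064 0.892 0.117]
scene orange [493 170  17   4  50] [501.  171.8] [0.339 0.396 0.137]
scene orange [439 183   9  12  64] [442.5 188.7] [0.445 0.251 0.137]
scene orange [480 200  14  13  77] [486.5 206. ] [0.476 0.362 0.137]
scene green [147  42  15  10 103] [153.7  46. ] [-0.099 -0.926  0.086]
scene green [306 183   7  17 104] [309.3 190.6] [ 0.497 -0.095  0.086]
scene green [249 203  14  12 148] [255.5 208.5] [ 0.598 -0.213  0.086]
scene blue [ 391    0   61   37 1924] [421.1  16.4] [-0.57   0.073  0.117]
scene blue [  0   6  22  18 228] [ 7.6 12.6] [-0.14  -1.648  0.117]
scene blue [ 77  81  36  21 248] [94.1 91.7] [ 0.279 -0.92   0.117]
scene blue [ 155  197   67   32 1486] [189.1 212.5] [ 0.68  -0.357  0.117]
scene blue [350 198  23  22 485] [360.7 208.7] [0.551 0.059 0.117]
scene blue [612 287  28  51  93] [626.3 313. ] [0.686 0.657 0.117]
```

View pics/crop1.png

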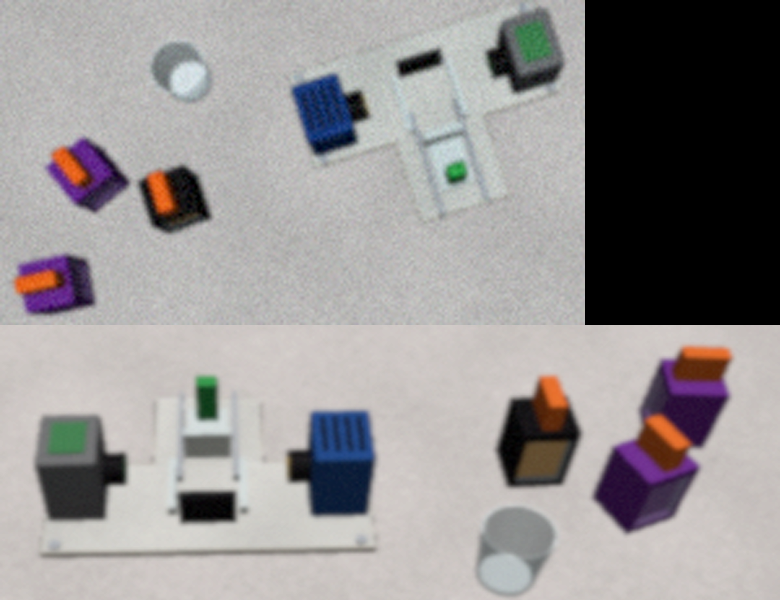

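The crop confirms the target. It is a black cell with an amber face at crop (540,440), bar at about (0.444, 0.251); the other two are plainly purple. Bench +x is about 19° from world x. I'll move above the bench for a close look.

Call:
jog_arm:
  rows:
    - [[-0.02, 0.018, -0.003, 0], [-0.04, 0.036, -0.004, 0], [-0.04, 0.036, -0.004, 0], [-0.04, 0.036, -0.004, 0], [-0.04, 0.036, -0.004, 0], [-0.04, 0.036, -0.004, 0], [-0.04, 0.036, -0.004, 0], [-0.04, 0.036, -0.004, 0], [-0.04, 0.036, -0.004, 0], [-0.04, 0.036, -0.004, 0], [-0.04, 0.036, -0.004, 0], [-0.03, 0.027, 0, 0], [-0.02, 0.018, 0, 0], [0, 0, 0, 0], [0, 0, 0, 0]]

```text
time_s: 1.98
tcp_pos: [0.5059, -0.0728, 0.3349]
ee_rot: [[-0.965, -0.261, -0.001], [-0.261, 0.965, -0.0], [0.001, 0.0, -1.0]]
wrist_force: [-0.7, -0.1, -0.6]
gripper_width: 0.998
gripper_force: 0.0
```

```bash
python3 - <<'E'
from h import *
s=sense();m=camera_model("wrist");im=capture("wrist");np.save("w1",im);save("w1",im)
import pickle;pickle.dump(m,open("w1.pkl","wb"));print(s["tcp_pos"],s["joints"],m)
E
```

```text
[ 0.5059199  -0.07275847  0.33487667] [ 1.00325492e+01  9.19546500e+00 -1.11409850e+01 -4.89751307e-03
 -6.97283083e+01 -8.49240358e+01] {'fovy': 62.16611251274706, 'cx': 322.50957257774286, 'cy': 205.33092553878478, 'eye': array([ 0.42887929, -0.09335824,  0.4280338 ]), 'rotation': array([[-2.60354374e-01,  9.22656800e-01,  2.84464462e-01],
       [ 9.65513116e-01,  2.48751474e-01,  7.68578395e-02],
       [ 1.52453921e-04,  2.94664444e-01, -9.55600776e-01]])}
```

View pics/w1.png

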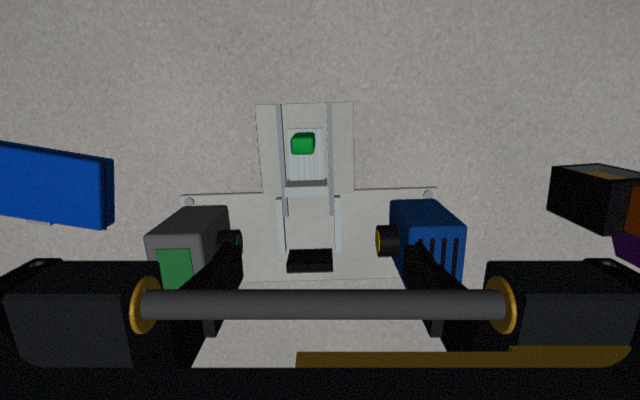

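The wrist view shows the green post at (303,143), back stop at (310,260), jaw at (306,185), tongue corners at about (257,105) and (352,101), and the plate's rear edge running (182,194)–(435,188). I'll fit edges there.

```bash
python3 - <<'E'
from h import *
import pickle
m=pickle.load(open("w1.pkl","rb"));im=np.load("w1.npy")
for n,u,v,z in [("tongueBL",257,105,.012),("tongueBR",352.5,101.5,.012),("jL",262,194,.012),("jR",356,189.5,.012),("postc",303,143,.0)]:
    print(n,onz(m,u,v,z).round(4))
a=im[90:295,170:450];A=cv2.resize(a,None,fx=2.85,fy=2.85,interpolation=2);save("c2",np.clip(A*1.25,0,255).astype(np.uint8))
E
```

```text
tongueBL [ 0.4515 -0.1686  0.012 ]
tongueBR [ 0.4178 -0.0591  0.012 ]
jL [ 0.5583 -0.1398  0.012 ]
jR [ 0.5208 -0.0237  0.012 ]
postc [ 0.4824 -0.1046  0.    ]
```

View pics/c2.png

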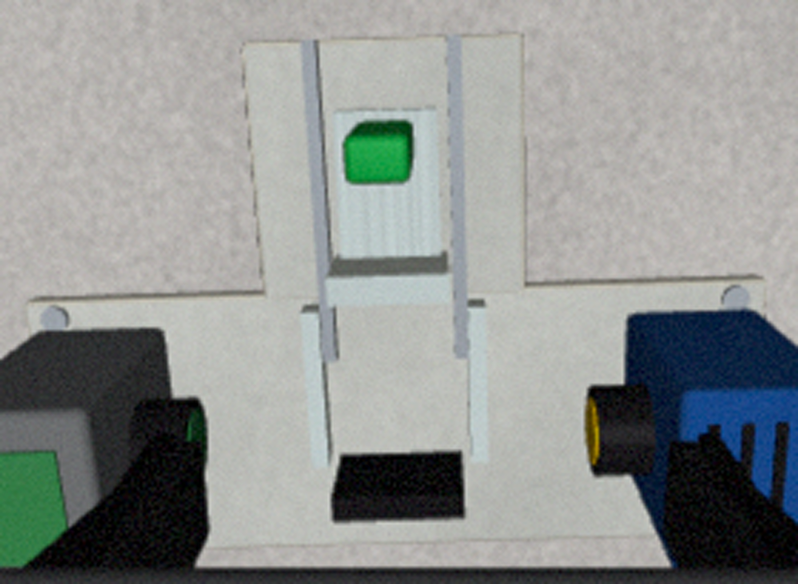

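```bash
cat > fit.py <<'E'
from h import *
def rigid(L,W):
    L=np.array(L,float);W=np.array(W,float);a,b=L-L.mean(0),W-W.mean(0)
    t=np.arctan2((a[:,0]*b[:,1]-a[:,1]*b[:,0]).sum(),(a*b).sum())
    R=np.array([[np.cos(t),-np.sin(t)],[np.sin(t),np.cos(t)]]);o=W.mean(0)-R@L.mean(0)
    return o,t,R,(W-o-L@R.T)
E
python3 - <<'E'
from fit import *
import pickle
m=pickle.load(open("w1.pkl","rb"))
c=lambda u,v:(u/2.85+170-.3,v/2.85+90-.3)
F=[(243,44,-160,-60,12),(522,34,-160,60,12),(32,299,-50,-170,12),(764,276,-50,170,12),(340,455,30,-29,12),(462,452,30,29,12)]
W=[onz(m,*c(u,v),z/1000)[:2] for u,v,x,y,z in F];L=[(x/1000,y/1000) for _,_,x,y,_ in F]
o,t,R,r=rigid(L,W);print("bench",o,np.degrees(t));print((r*1000).round(1))
for u,v,z in((328,303,.056),(447,301,.056)): print("jaw",R.T@(onz(m,*c(u,v),z)[:2]-o))
for u,v,z in((345,180,.086),(411,180,.086),(413,123,.086),(358,123,.086)): print("post",R.T@(onz(m,*c(u,v),z)[:2]-o))
# cell bar from top/scene: minAreaRect, bar top
for n,roi in(("top",(225,200,20,30)),("scene",(430,178,25,30))):
    im=np.load(n+".npy");mm=camera_model(n)
    print(n,"bench origin px",proj(mm,[*o,.012]), "lamp",(o+R@[0,.135]).round(4))
E
```

```text
bench [ 0.58748631 -0.06807171] 16.92654640617513
[[ 0.4  1.1]
 [ 0.9 -1.4]
 [-2.6  4. ]
 [-0.6 -3. ]
 [ 0.9 -0.7]
 [ 1.  -0. ]]
jaw [-0.05717895 -0.0251302 ]
jaw [-0.05646717  0.02344535]
post [-0.11118657 -0.01218061]
post [-0.11042306  0.0116288 ]
post [-0.13055579  0.01313776]
post [-0.1311808  -0.00635792]
top bench origin px [338.77955171 174.77325247] lamp [0.5482 0.0611]
scene bench origin px [309.87554606 234.27622465] lamp [0.5482 0.0611]
```

Call:
jog_arm:
  rows:
    - [[-0.004, 0.02, 0, 0], [-0.007, 0.04, 0, 0], [-0.007, 0.045, 0, 0], [-0.007, 0.045, 0, 0], [-0.007, 0.045, 0, 0], [-0.007, 0.045, 0, 0], [-0.007, 0.045, 0, 0], [-0.007, 0.025, 0, 0], [-0.003, 0.015, 0, 0], [0, 0, 0, 0], [0, 0, 0, 0]]

```text
time_s: 3.4
tcp_pos: [0.4759, 0.2549, 0.3353]
ee_rot: [[-0.966, -0.26, -0.0], [-0.26, 0.966, -0.0], [0.0, -0.0, -1.0]]
wrist_force: [-0.3, -0.8, 0.2]
gripper_width: 1.001
gripper_force: 0.0
```

```bash
cat > bar.py <<'E'
from fit import *
def orange(im):
    h=cv2.cvtColor(im,cv2.COLOR_RGB2HSV)
    k=cv2.inRange(h,(4,190,60),(14,255,255));return k,h
E
python3 - <<'E'
from bar import *
import pickle
s=sense();m=camera_model("wrist");im=capture("wrist");np.save("w2",im);pickle.dump(m,open("w2.pkl","wb"))
print(s["tcp_pos"])
a=im[60:300,200:520];save("w2",np.clip(cv2.resize(a,None,fx=2.5,fy=2.5,interpolation=2)*1.25,0,255).astype(np.uint8))
k,h=orange(im);n,l,st,c=cv2.connectedComponentsWithStats(k)
for i in range(1,n):
    if st[i][4]>60: print(st[i],c[i],onz(m,*c[i],.137))
E
```

```text
[0.47586141 0.25488247 0.33525993]
[ 483   70   82   28 1895] [523.94195251  83.84591029] [0.3412043  0.39100112 0.137     ]
[ 316  129   26   59 1075] [328.69767442 160.87906977] [0.44464959 0.25225905 0.137     ]
[ 408  190   43   59 1391] [429.06685838 218.97268152] [0.47282791 0.35687663 0.137     ]
```

View pics/w2.png

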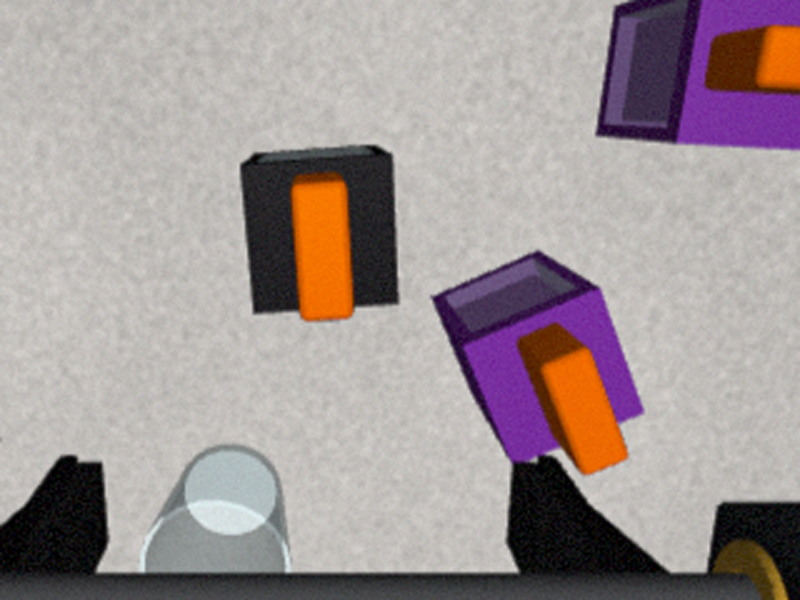

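The wrist crop shows the black cell with its orange bar top between crop corners (293,180) and (353,318), and cap corners (242,163), (390,155), (398,302), (254,313). The beaker is at (215,510) and a purple look-alike at (545,350).

```bash
python3 - <<'E'
from bar import *
import pickle
m=pickle.load(open("w2.pkl","rb"));s=sense()
c=lambda u,v:(u/2.5+200-.3,v/2.5+60-.3)
# cell local: +y toward image-up or down; use image-down ~ +x world => local y, right (+y world) => -x
for nm,P,x,y,z in(("cap",[(242,163),(390,155),(398,302),(254,313)],30,30,.095),("bar",[(293,180),(346,180),(353,318),(301,320)],10,25,.137)):
    W=[onz(m,*c(*p),z)[:2] for p in P];L=np.array([(x,-y),(-x,-y),(-x,y),(x,y)])/1000
    o,t,R,r=rigid(L,W);print(nm,o,np.degrees(t),"y-axis",np.degrees(t)+90);print((r*1000).round(1).tolist())
Rt=s["ee_rot"][:2,:2];print("tool x yaw",np.degrees(np.arctan2(Rt[1,0],Rt[0,0])))
E
```

```text
cap [0.44452993 0.25236863] -71.02596575019479 y-axis 18.974034249805214
[[-0.6, 0.8], [1.0, -0.9], [-0.4, -0.3], [-0.0, 0.4]]
bar [0.44398391 0.25238506] -71.85925708843227 y-axis 18.140742911567727
[[-0.4, 0.7], [1.1, -0.7], [-0.0, -0.5], [-0.7, 0.5]]
tool x yaw -164.96302616932155
```

Call:
jog_arm:
  rows:
    - [[0.01, 0.002, 0.0, 0], [0.0212, 0.0038, 0.0, 0], [0, 0, 0, -0.064], [0, 0, 0.02, 0], [0, 0, 0.035, 0], [0, 0, 0.035, 0], [0, 0, 0.03, 0], [0, 0, 0.025, 0], [0, 0, 0.012, 0], [0, 0, 0.008, 0], [0, 0, 0, 0], [0, 0, 0, 0]]

```text
time_s: 4.95
tcp_pos: [0.4445, 0.2537, 0.1711]
ee_rot: [[-0.947, -0.322, 0.001], [-0.322, 0.947, 0.001], [-0.002, 0.001, -1.0]]
wrist_force: [-0.1, 0.1, -0.2]
gripper_width: 1.0
gripper_force: 0.0
```

Call:
jog_arm:
  rows:
    - [[0, 0, 0, 0], [0, 0, 0, 0], [0, 0, 0, 0], [0, 0, 0, 0], [0, 0, 0, 0], [0, 0, 0, 0], [0, 0, 0, 0], [0, 0, 0, 0]]
  claw: 0

```text
time_s: 5.95
tcp_pos: [0.4441, 0.2532, 0.1702]
ee_rot: [[-0.947, -0.322, -0.0], [-0.322, 0.947, -0.0], [0.0, -0.0, -1.0]]
wrist_force: [0.9, 0.0, -0.0]
gripper_width: 0.23
gripper_force: 29.9
```

```bash
python3 - <<'E'
from fit import *
import pickle
m=pickle.load(open("w1.pkl","rb"))
c=lambda u,v:(u/2.85+170-.3,v/2.85+90-.3)
F=[(243,44,-160,-60,12),(522,34,-160,60,12),(265,293,-50,-60,12),(525,285,-50,60,12),(340,455,30,-29,12),(462,452,30,29,12),(333,490,30,-29,57),(463,487,30,29,57)]
W=[onz(m,*c(u,v),z/1000)[:2] for u,v,x,y,z in F];L=[(x/1000,y/1000) for _,_,x,y,_ in F]
o,t,R,r=rigid(L,W);print("bench",o,np.degrees(t));print((r@R*1000).round(1))
for u,v,z in((328,303,.056),(447,301,.056),(345,180,.086),(411,180,.086)): print("jaw",R.T@(onz(m,*c(u,v),z)[:2]-o))
E
```

```text
bench [ 0.58694476 -0.06852938] 16.896157200446407
[[ 1.4  1.1]
 [ 1.1 -1.4]
 [-0.1  1.2]
 [-0.1 -0.5]
 [ 1.3 -0.6]
 [ 1.6 -0. ]
 [-2.8  0.9]
 [-2.4 -0.7]]
jaw [-0.05651443 -0.02488   ]
jaw [-0.05582841  0.02369592]
jaw [-0.1105289  -0.01195907]
jaw [-0.10977802  0.01185075]
```

Call:
jog_arm:
  rows:
    - [[0, 0, -0.01, 0], [0, 0, -0.025, 0], [0, 0, -0.03, 0], [0, 0, -0.03, 0], [0, 0, -0.025, 0], [0, 0, -0.015, 0], [0, 0, -0.005, 0], [0, 0, 0, 0], [0, 0, 0, 0]]

```text
time_s: 7.08
tcp_pos: [0.4437, 0.2531, 0.309]
ee_rot: [[-0.947, -0.322, -0.002], [-0.322, 0.947, -0.002], [0.002, -0.001, -1.0]]
wrist_force: [1.0, -0.1, -3.5]
gripper_width: 0.226
gripper_force: 29.9
```

Call:
jog_arm:
  rows:
    - [[0, -0.015, -0.01, 0], [-0.002, -0.035, -0.01, 0], [-0.003, -0.045, -0.01, 0], [-0.003, -0.05, 0, 0], [-0.003, -0.05, 0, 0], [-0.003, -0.05, 0, 0], [-0.003, -0.045, 0, 0], [-0.003, -0.035, 0, 0], [-0.0019, -0.0247, 0, 0], [0, 0, 0, 0]]

```text
time_s: 8.32
tcp_pos: [0.5776, -0.0729, 0.3399]
ee_rot: [[-0.948, -0.319, -0.001], [-0.319, 0.948, -0.001], [0.001, -0.0, -1.0]]
wrist_force: [-0.3, 0.5, -4.7]
gripper_width: 0.23
gripper_force: 30.0
```

Call:
jog_arm:
  rows:
    - [[0, 0, 0, -0.06], [0, 0, 0, -0.12], [0, 0, 0, -0.12], [0, 0, 0, -0.12], [0, 0, 0, -0.12], [0, 0, 0, -0.12], [0, 0, 0, -0.12], [0, 0, 0, -0.12], [0, 0, 0, -0.12], [0, 0, 0, -0.12], [0, 0, 0, -0.12], [0, 0, 0, -0.12], [0, 0, 0, -0.1], [0, 0, 0, -0.058], [0, 0, 0, 0], [0, 0, 0, 0]]

```text
time_s: 10.32
tcp_pos: [0.5772, -0.0705, 0.3404]
ee_rot: [[0.29, -0.957, -0.0], [-0.957, -0.29, 0.0], [-0.0, 0.0, -1.0]]
wrist_force: [0.3, -0.2, -4.3]
gripper_width: 0.227
gripper_force: 30.0
```

```bash
python3 - <<'E'
from bar import *
import pickle
s=sense();m=camera_model("wrist");im=capture("wrist");np.save("w3",im);pickle.dump(m,open("w3.pkl","wb"))
R=s["ee_rot"];print(s["tcp_pos"],np.degrees(np.arctan2(R[1,0],R[0,0])),s["joints"])
save("w3",np.clip(im*1.25,0,255).astype(np.uint8))
E
```

```text
[ 0.5772238  -0.07047286  0.34036626] -73.12593927183552 [ 8.98805883e+00  1.61016692e+01 -1.30783001e+00 -3.45162384e-03
 -7.25952170e+01  7.88703463e+00]
```

View pics/w3.png

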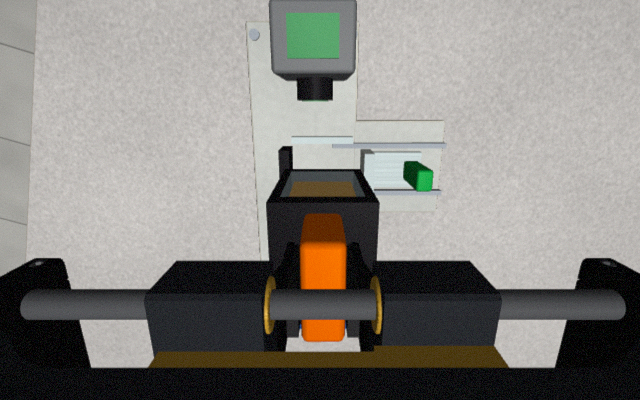

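The cell hangs upright over the seat with its amber clear face toward the detector (housing at (313,40)). The post is at (418,176), tongue edges at about rows 121 and 211, and the far lip at rows 137–143. Next I check the seat centre from these.

```bash
python3 - <<'E'
from fit import *
import pickle
m=pickle.load(open("w3.pkl","rb"));o=np.array([.587,-.0683]);t=np.radians(16.9);R=np.array([[np.cos(t),-np.sin(t)],[np.sin(t),np.cos(t)]])
for n,u,v,z in(("tongue -y",365,121,.012),("tongue corner -160,-60",443,121,.012),("-160,60",438.5,211.5,.012),("front x80",248,23,.012),("front x80",256,200,.012),("rear x-50",357,90,.012),("ctr post top",414,177,.08)):
    print(n,(R.T@(onz(m,u,v,z)[:2]-o)*1000).round(1))
g=cv2.cvtColor(np.load("w3.npy"),cv2.COLOR_RGB2GRAY)
for u in(300,320,340,400,425): print(u,g[100:222,u].tolist() if u>390 else g[125:170,u].tolist())
E
```

```text
tongue -y [-60.6 -59.1]
tongue corner -160,-60 [-156.7  -59. ]
-160,60 [-163.2   58.4]
front x80 [  76.4 -167.3]
front x80 [79.8 42.2]
rear x-50 [-49.7 -95.2]
ctr post top [-107.6   -3.5]
300 [162, 159, 162, 159, 163, 161, 163, 163, 162, 162, 152, 108, 151, 170, 174, 172, 171, 172, 171, 166, 167, 164, 162, 162, 164, 164, 165, 166, 163, 162, 165, 162, 162, 165, 162, 166, 161, 165, 164, 163, 166, 167, 165, 151, 49]
320 [167, 167, 165, 165, 163, 166, 167, 168, 163, 166, 157, 113, 152, 170, 171, 167, 173, 172, 173, 164, 164, 163, 162, 163, 161, 165, 163, 166, 162, 162, 158, 163, 161, 162, 165, 164, 163, 163, 164, 165, 162, 164, 170, 151, 45]
340 [164, 162, 163, 158, 163, 161, 162, 162, 161, 165, 154, 112, 151, 171, 171, 173, 169, 172, 167, 135, 133, 135, 137, 153, 161, 157, 160, 161, 159, 161, 163, 164, 162, 160, 160, 155, 160, 160, 161, 163, 160, 161, 162, 147, 41]
400 [160, 154, 151, 154, 159, 158, 155, 153, 152, 152, 149, 151, 155, 156, 155, 148, 144, 145, 150, 142, 112, 153, 164, 164, 164, 165, 163, 164, 165, 161, 166, 164, 163, 162, 162, 164, 165, 161, 163, 158, 160, 154, 133, 109, 
[... 280 characters left out ...]
0, 159, 157, 160, 160, 160, 162, 160, 159, 158, 155, 151, 150, 153, 155, 155, 160, 158, 160, 158, 154, 154]
425 [150, 160, 154, 154, 151, 155, 153, 154, 153, 151, 152, 148, 153, 157, 152, 160, 165, 164, 162, 145, 112, 155, 162, 163, 163, 165, 163, 163, 161, 163, 162, 163, 162, 163, 163, 164, 162, 161, 162, 165, 163, 158, 113, 111, 142, 139, 139, 142, 153, 161, 160, 159, 156, 160, 163, 164, 164, 162, 163, 162, 163, 163, 163, 161, 164, 149, 79, 35, 35, 36, 52, 76, 88, 102, 93, 96, 99, 101, 96, 96, 98, 98, 99, 95, 100, 94, 99, 98, 96, 91, 89, 103, 137, 140, 144, 151, 158, 156, 157, 159, 159, 157, 158, 160, 160, 157, 158, 161, 158, 160, 157, 149, 149, 155, 153, 156, 158, 153, 154, 155, 152, 149]
```

```bash
python3 - <<'E'
from fit import *
import pickle
m=pickle.load(open("w3.pkl","rb"));o=np.array([.587,-.0683]);t=np.radians(16.9);R=np.array([[np.cos(t),-np.sin(t)],[np.sin(t),np.cos(t)]])
for u in (300,320,340):print((R.T@(onz(m,u,144,.026)[:2]-o)*1000).round(1))
# cell axis in hand: bar top px vs expected
s=sense();print((R.T@(s["tcp_pos"][:2]-o)*1000).round(1))
k=cv2.inRange(cv2.cvtColor(np.load("w3.npy"),cv2.COLOR_RGB2HSV),(4,190,60),(14,255,255))
# cap far corners (273,201),(377,199)? at z=TCP-.170+.095
for u,v in((271,201),(377.5,200)):print("cap",(R.T@(onz(m,u,v,s["tcp_pos"][2]-.075)[:2]-o)*1000).round(1))
E
```

```text
[ 19.1 -32.7]
[ -5.2 -32.7]
[-29.5 -32.7]
[-9.9  0.7]
cap [ 18.8 -30.9]
cap [-37.4 -31.5]
```

Call:
jog_arm:
  rows:
    - [[0, 0, 0.01, 0], [0, 0, 0.02, 0], [0, 0, 0.025, 0], [0, 0, 0.025, 0], [0, 0, 0.02, 0], [0, 0, 0.012, 0], [0, 0, 0.01, 0], [0, 0, 0.008, 0], [0, 0, 0.006, 0], [0, 0, 0.005, 0], [0, 0, 0, 0], [0, 0, 0, 0]]

```text
time_s: 11.88
tcp_pos: [0.5777, -0.0706, 0.1996]
ee_rot: [[0.291, -0.957, 0.001], [-0.957, -0.291, -0.0], [0.0, -0.001, -1.0]]
wrist_force: [-1.0, 0.1, -4.7]
gripper_width: 0.227
gripper_force: 30.0
```

```bash
python3 - <<'E'
from h import *
import pickle
im=capture("wrist");s=capture("scene")
A=np.zeros((560,780,3),np.uint8);B=cv2.resize(s[175:275,240:385],None,fx=2.7,fy=2.7,interpolation=2)
A[:,:,:][:270,:B.shape[1]]=B;C=cv2.resize(im[90:280,200:460],None,fx=1.5,fy=1.5);A[270:270+C.shape[0],:C.shape[1]]=C
save("w4",np.clip(A*1.4,0,255).astype(np.uint8))
E
```

```text
(no output)
```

View pics/w4.png

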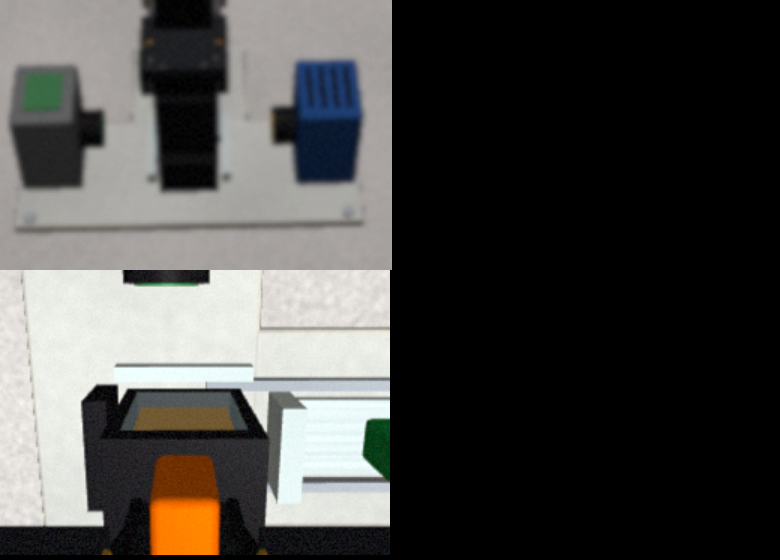

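The cell sits between the back stop and the jaw with gaps on both sides, just above the lips, and symmetric between the tubes in the scene view. I'll lower it gently.

Call:
jog_arm:
  rows:
    - [[0, 0, 0.003, 0], [0, 0, 0.003, 0], [0, 0, 0.003, 0], [0, 0, 0.002, 0], [0, 0, 0.002, 0], [0, 0, 0.002, 0], [0, 0, 0, 0], [0, 0, 0, 0]]

```text
time_s: 12.98
tcp_pos: [0.5775, -0.0706, 0.1843]
ee_rot: [[0.291, -0.957, 0.0], [-0.957, -0.291, -0.0], [0.0, -0.0, -1.0]]
wrist_force: [0.5, -0.3, -3.9]
gripper_width: 0.226
gripper_force: 30.0
```

Call:
jog_arm:
  rows:
    - [[0, 0, 0.001, 0], [0, 0, 0.0005, 0], [0, 0, 0.0005, 0], [0, 0, 0, 0]]

```text
time_s: 13.48
tcp_pos: [0.5775, -0.0706, 0.1822]
ee_rot: [[0.291, -0.957, -0.0], [-0.957, -0.291, -0.0], [-0.0, 0.0, -1.0]]
wrist_force: [0.0, -0.2, -4.3]
gripper_width: 0.23
gripper_force: 30.0
```

Call:
jog_arm:
  rows:
    - [[0, 0, 0.0005, 0], [0, 0, 0.0005, 0], [0, 0, 0, 0]]

```text
time_s: 13.85
tcp_pos: [0.5777, -0.0706, 0.1821]
ee_rot: [[0.291, -0.957, 0.001], [-0.957, -0.291, -0.0], [0.0, -0.001, -1.0]]
wrist_force: [-0.9, 0.8, 3.3]
gripper_width: 0.227
gripper_force: 30.0
```

Call:
jog_arm:
  rows:
    - [[0, 0, 0, 0], [0, 0, 0, 0], [0, 0, 0, 0], [0, 0, 0, 0], [0, 0, 0, 0], [0, 0, 0, 0]]
  claw: 0.8

```text
time_s: 14.6
tcp_pos: [0.5775, -0.0706, 0.1812]
ee_rot: [[0.291, -0.957, 0.0], [-0.957, -0.291, -0.0], [0.0, -0.0, -1.0]]
wrist_force: [0.6, -0.4, -0.7]
gripper_width: 0.775
gripper_force: 0.0
```

Call:
jog_arm:
  rows:
    - [[0, 0, -0.01, 0], [0, 0, -0.02, 0], [0, 0, -0.03, 0], [0, 0, -0.03, 0], [0, 0, -0.02, 0], [0, 0, 0, 0]]

```text
time_s: 15.35
tcp_pos: [0.5782, -0.0706, 0.2937]
ee_rot: [[0.291, -0.957, 0.005], [-0.957, -0.291, 0.0], [0.001, -0.005, -1.0]]
wrist_force: [0.4, -0.3, -0.4]
gripper_width: 0.801
gripper_force: 0.0
```

Call:
jog_arm:
  rows:
    - [[0, 0.015, 0, 0.06], [0, 0, 0, 0.12], [0, 0, 0, 0.12], [0, 0, 0, 0.12], [0, 0, 0, 0.12], [0, 0, 0, 0.12], [0, 0, 0, 0.12], [0, 0, 0, 0.12], [0, 0, 0, 0.12], [0, 0, 0, 0.12], [0, 0, 0, 0.12], [0, 0, 0, 0.12], [0, 0, 0, 0.12], [0, 0, 0, 0.071], [0, 0, 0, 0], [0, 0, 0, 0]]
  claw: 0

```text
time_s: 17.35
tcp_pos: [0.5629, -0.075, 0.2907]
ee_rot: [[-0.957, -0.291, -0.001], [-0.291, 0.957, -0.0], [0.001, 0.0, -1.0]]
wrist_force: [-0.2, -0.2, 0.1]
gripper_width: 0.003
gripper_force: 0.0
```

```bash
python3 - <<'E'
from fit import *
import pickle
q=sense();m=camera_model("wrist");im=capture("wrist");np.save("w5",im);pickle.dump(m,open("w5.pkl","wb"))
save("w5",np.clip(im*1.25,0,255).astype(np.uint8))
o=np.array([.587,-.0683]);t=np.radians(16.9);R=np.array([[np.cos(t),-np.sin(t)],[np.sin(t),np.cos(t)]])
print(q["time_s"],(R.T@(q["tcp_pos"][:2]-o)*1000).round(1),q["tcp_pos"][2],R.T@q["ee_rot"][:2,:2])
k=cv2.inRange(cv2.cvtColor(im,cv2.COLOR_RGB2HSV),(50,90,30),(80,255,255));n,l,st,c=cv2.connectedComponentsWithStats(k)
for i in range(1,n):
    if st[i][4]>60:print(st[i],(R.T@(onz(m,*c[i],.086)[:2]-o)*1000).round(1))
E
```

```text
17.35 [-25.    0.6] 0.29068799731527717 [[-9.99999126e-01 -8.17205751e-04]
 [-8.17477674e-04  9.99999632e-01]]
[308  77  27  22 580] [-117.5   -0.5]
[236 198   8  27 175] [ -7.4 -77.6]
[ 139  206   48   50 2066] [  12.4 -152.5]
```

View pics/w5.png

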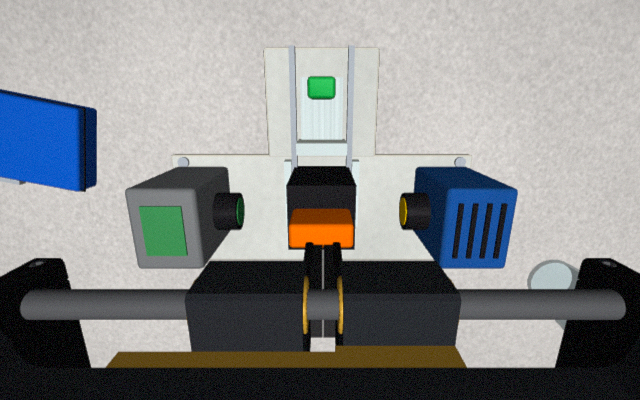

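Call:
jog_arm:
  rows:
    - [[0.015, 0, 0, 0], [0.03, -0.0005, 0, 0], [0.03, 0, 0, 0], [0.03, 0, 0, 0], [0.02, 0, 0, 0], [0.01, 0, 0, 0], [0, 0, 0.015, 0], [0, 0, 0.03, 0], [0, 0, 0.035, 0], [0, 0, 0.035, 0], [0, 0, 0.03, 0], [0, 0, 0.02, 0], [0, 0, 0.01, 0], [0, 0, 0, 0], [0, 0, 0, 0]]

```text
time_s: 19.27
tcp_pos: [0.4348, -0.1147, 0.117]
ee_rot: [[-0.957, -0.291, 0.002], [-0.291, 0.957, 0.0], [-0.002, -0.0, -1.0]]
wrist_force: [-0.6, 0.2, 0.4]
gripper_width: 0.007
gripper_force: 0.0
```

Call:
jog_arm:
  rows:
    - [[-0.005, 0, 0, 0], [-0.005, 0, 0, 0], [-0.004, 0, 0, 0], [-0.004, 0, 0, 0], [-0.002, 0, 0, 0], [0, 0, 0, 0], [0, 0, 0, 0]]

```text
time_s: 20.15
tcp_pos: [0.453, -0.1089, 0.1162]
ee_rot: [[-0.957, -0.29, -0.0], [-0.29, 0.957, 0.0], [0.0, 0.0, -1.0]]
wrist_force: [-0.7, 0.8, 0.3]
gripper_width: 0.005
gripper_force: 0.0
```

Call:
jog_arm:
  rows:
    - [[-0.001, 0, 0, 0], [-0.002, 0, 0, 0], [-0.002, 0, 0, 0], [-0.002, 0, 0, 0], [-0.002, 0, 0, 0], [-0.001, 0, 0, 0], [0, 0, 0, 0]]

```text
time_s: 21.02
tcp_pos: [0.4629, -0.1059, 0.1162]
ee_rot: [[-0.957, -0.291, 0.0], [-0.291, 0.957, 0.0], [-0.0, 0.0, -1.0]]
wrist_force: [-0.9, 0.5, -0.5]
gripper_width: 0.006
gripper_force: 0.7
```

Call:
jog_arm:
  rows:
    - [[-0.001, 0, 0, 0], [-0.0015, 0, 0, 0], [-0.0015, 0, 0, 0], [-0.0015, 0, 0, 0], [-0.0015, 0, 0, 0]]

```text
time_s: 21.65
tcp_pos: [0.4694, -0.1039, 0.1161]
ee_rot: [[-0.957, -0.29, -0.0], [-0.29, 0.957, 0.0], [0.0, 0.0, -1.0]]
wrist_force: [-3.1, -0.2, 0.0]
gripper_width: 0.008
gripper_force: 1.1
```

Call:
jog_arm:
  rows:
    - [[-0.001, 0, 0, 0], [-0.001, 0, 0, 0], [-0.001, 0, 0, 0], [-0.001, 0, 0, 0], [-0.001, 0, 0, 0], [-0.001, 0, 0, 0]]

```text
time_s: 22.4
tcp_pos: [0.4739, -0.1025, 0.1162]
ee_rot: [[-0.957, -0.29, -0.003], [-0.29, 0.957, -0.0], [0.003, 0.001, -1.0]]
wrist_force: [-5.1, -1.1, 1.9]
gripper_width: 0.003
gripper_force: 2.8
```

```bash
cat > st.py <<'E'
from fit import *
q=sense();m=camera_model("wrist");im=capture("wrist")
o=np.array([.587,-.0683]);t=np.radians(16.9);R=np.array([[np.cos(t),-np.sin(t)],[np.sin(t),np.cos(t)]])
print(q["time_s"],(R.T@(q["tcp_pos"][:2]-o)*1000).round(1),"Fseat",(R.T@q["wrist_force"][:2]).round(1))
E
python3 st.py
```

```text
22.4 [-1.182e+02  1.000e-01] Fseat [-5.2  0.4]
```

Call:
jog_arm:
  rows:
    - [[-0.001, 0, 0, 0], [-0.001, 0, 0, 0], [-0.001, 0, 0, 0], [0, 0, 0, 0]]

```text
time_s: 22.95
tcp_pos: [0.4771, -0.1016, 0.1162]
ee_rot: [[-0.957, -0.29, -0.002], [-0.29, 0.957, -0.0], [0.002, 0.0, -1.0]]
wrist_force: [-4.8, -1.3, 1.9]
gripper_width: 0.007
gripper_force: 2.5
```

Call:
jog_arm:
  rows:
    - [[-0.001, 0, 0, 0], [-0.001, 0, 0, 0], [0, 0, 0, 0]]

```text
time_s: 23.32
tcp_pos: [0.4784, -0.1012, 0.1162]
ee_rot: [[-0.957, -0.29, -0.004], [-0.29, 0.957, -0.0], [0.004, 0.001, -1.0]]
wrist_force: [-6.9, -0.8, 2.6]
gripper_width: 0.001
gripper_force: 3.3
```

Call:
jog_arm:
  rows:
    - [[-0.001, 0, 0, 0], [-0.001, 0, 0, 0], [0, 0, 0, 0]]

```text
time_s: 23.7
tcp_pos: [0.4786, -0.1011, 0.1161]
ee_rot: [[-0.957, -0.29, -0.008], [-0.29, 0.957, -0.001], [0.008, 0.001, -1.0]]
wrist_force: [-9.8, -2.5, 7.4]
gripper_width: 0.004
gripper_force: 5.3
```

Call:
jog_arm:
  rows:
    - [[-0.001, 0, 0, 0], [-0.001, 0, 0, 0], [0, 0, 0, 0]]

```text
time_s: 24.08
tcp_pos: [0.4788, -0.1011, 0.1161]
ee_rot: [[-0.957, -0.289, -0.012], [-0.289, 0.957, -0.002], [0.012, 0.002, -1.0]]
wrist_force: [-12.4, -4.1, 11.2]
gripper_width: 0.003
gripper_force: 7.3
```

```bash
python3 st.py; python3 - <<'E'
from h import *
im=np.concatenate([capture(n)[a:a+110,b:b+130] for n,a,b in(("scene",165,245),("top",135,280))],1)
save("s6",np.clip(cv2.resize(im,None,fx=3,fy=3,interpolation=2)*1.6,0,255).astype(np.uint8))
E
```

```text
24.075 [-1.131e+02  1.000e-01] Fseat [-13.   -0.3]
```

View pics/s6.png

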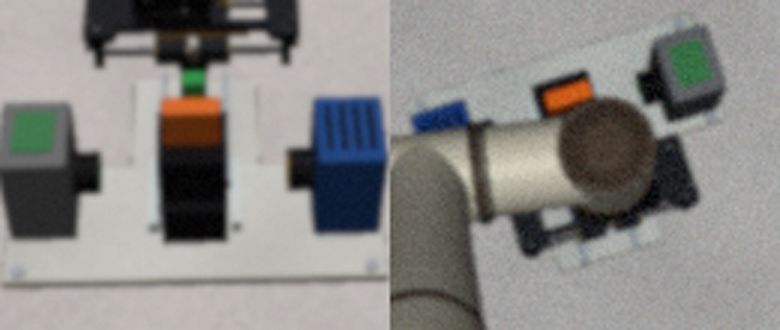

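The scene shows the cell upright at the back stop with the post behind it. The force rose to 13 N while the TCP stopped at -113 mm, so it looks snug. I'll back off and measure it from the earlier viewpoint.

Call:
jog_arm:
  rows:
    - [[0.004, 0, 0, 0], [0.015, 0, 0, 0], [0.02, 0, 0, 0], [0, 0, -0.02, 0], [0, 0, -0.035, 0], [0, 0, -0.04, 0], [0, 0, -0.04, 0], [0, 0, -0.03, 0], [0, 0, -0.01, 0], [-0.03, 0, 0, 0], [-0.04, 0, 0, 0], [-0.035, 0, 0, 0], [-0.02, 0, 0, 0], [0, 0, 0, 0], [0, 0, 0, 0]]

```text
time_s: 26.1
tcp_pos: [0.5654, -0.0747, 0.2904]
ee_rot: [[-0.957, -0.29, -0.002], [-0.29, 0.957, 0.0], [0.001, 0.0, -1.0]]
wrist_force: [0.3, 0.3, 0.4]
gripper_width: 0.004
gripper_force: 0.0
```

```bash
cat > chk.py <<'E'
from fit import *
import pickle
o=np.array([.587,-.0683]);t=np.radians(16.9);R=np.array([[np.cos(t),-np.sin(t)],[np.sin(t),np.cos(t)]])
q=sense();m=camera_model("wrist");im=capture("wrist");np.save("w7",im)
print(q["time_s"],(R.T@(q["tcp_pos"][:2]-o)*1000).round(1),q["tcp_pos"][2])
for nm,M,I in(("before",pickle.load(open("w5.pkl","rb")),np.load("w5.npy")),("now",m,im)):
    h=cv2.cvtColor(I,cv2.COLOR_RGB2HSV)
    for c,lo,hi,z in(("post",(50,90,120),(80,255,255),.086),("bar",(4,190,120),(14,255,255),.149)):
        n,l,st,ce=cv2.connectedComponentsWithStats(cv2.inRange(h,lo,hi))
        for i in range(1,n):
            p=(R.T@(onz(M,*ce[i],z)[:2]-o)*1000).round(1)
            if st[i][4]>60 and abs(p[1])<40:
                b=cv2.minAreaRect(np.argwhere(l==i)[:,::-1].astype(np.float32));print(nm,c,st[i],p,np.round(b[2],1),
                 [(R.T@(onz(M,u,v,z)[:2]-o)*1000).round(1).tolist() for u,v in cv2.boxPoints(b)])
    g=cv2.cvtColor(I,cv2.COLOR_RGB2GRAY);print(g[100:215,322].tolist())
E
python3 chk.py
```

```text
26.1 [-22.5   0.1] 0.29035326043989373
before post [309  77  25  20 477] [-118.4   -0.5] 90.0 [[-125.6, -10.6], [-125.6, 9.5], [-110.5, 9.7], [-110.5, -10.8]]
before bar [ 289  224   65   23 1350] [-9.4 -0.8] 0.0 [[0.4, -25.0], [-17.6, -24.5], [-17.6, 23.7], [0.4, 24.2]]
[186, 190, 187, 187, 187, 187, 186, 187, 183, 184, 185, 185, 189, 187, 183, 187, 186, 188, 184, 189, 189, 186, 188, 188, 187, 191, 186, 191, 192, 186, 192, 190, 189, 188, 189, 191, 191, 190, 187, 154, 98, 88, 107, 146, 181, 179, 179, 179, 179, 184, 179, 180, 184, 179, 182, 176, 159, 172, 170, 170, 168, 172, 171, 173, 175, 158, 47, 0, 8, 20, 12, 0, 1, 1, 17, 17, 21, 10, 16, 9, 10, 1, 0, 23, 6, 21, 29, 29, 25, 31, 29, 27, 27, 28, 37, 30, 30, 26, 20, 26, 25, 26, 24, 22, 24, 17, 17, 23, 39, 52, 52, 56, 48, 52, 51]
now post [310 106  24  19 434] [-92.5  -0.4] 90.0 [[-99.9, -10.4], [-99.9, 9.4], [-84.8, 9.5], [-84.8, -10.5]]
now bar [ 290  230   64   24 1117] [-2.7 -0.6] 90.0 [[-10.5, -24.3], [-10.4, 23.4], [8.6, 23.9], [8.6, -24.9]]
[168, 177, 181, 185, 166, 91, 78, 89, 109, 115, 114, 111, 111, 112, 108, 109, 107, 105, 100, 108, 100, 99, 96, 94, 76, 74, 116, 182, 188, 184, 186, 188, 186, 185, 185, 186, 185, 185, 192, 190, 187, 188, 187, 186, 188, 189, 188, 188, 186, 190, 186, 186, 191, 187, 190, 187, 187, 186, 189, 187, 181, 137, 91, 94, 90, 91, 108, 166, 180, 180, 179, 180, 181, 184, 180, 182, 181, 185, 170, 58, 0, 8, 10, 3, 3, 19, 13, 10, 13, 8, 3, 15, 26, 24, 29, 29, 25, 29, 23, 26, 24, 29, 26, 22, 23, 27, 25, 21, 21, 29, 25, 27, 25, 25, 28]
```

```bash
python3 -c "
from station import finish_job;print(finish_job())"
```

```text
the job is handed in; nothing more can be done
None
```

The amber cell stands upright in the seat with its clear faces toward the lamp and detector. The jaw is snug against it (post at −92.5 mm, −92 expected; push peaked at about 13 N), and the gripper was clear of everything when I handed the job in at about 26 s.

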